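Find and mark the balance line of a mower blade

ROBOT

A 7-joint arm with a two-finger parallel gripper is mounted at the origin on a cart in front of the work surface, level with it; the furniture and walls round the work are solid. World frame = base frame: x ahead of the robot, y to its left, z up, the work surface at z = 0. Lengths are in m, angles in rad, forces in N, time in s.
With the tool pointing down it reaches from about 0.4 to 0.75 m from the base axis. Payload 19.5 kg.
Tool frame: the origin (TCP) lies at the very end of the fingers, on their centre line; the grasp point (between the pads) lies manip.tcp_to_grasp behind it (manip.tcp_to_grasp is the distance from the TCP to the grasp point, in m); z points along the fingers, y is the direction in which the jaws open and shut (so a half turn about z gives the same grasp; the last joint's range is limited). The gripper opens to 85 mm and grips with 20 to 120 N. Pads are 22 mm wide; open, the fingers measure 114 mm over their backs; the gripper's body (76 mm by 85 mm) begins 54 mm behind the grasp point. The pads swing forward as they close: fully open they stand 13 mm farther back than shut.
Start: joints at [1.156, 0.707, -0.028, 1.485, 0.022, 0.951, -0.075], TCP at [0.209, -0.535, 0.231] pointing down, gripper open.
Joint ranges: [-2.71, 2.71], [-0.32, 2.16], [-1.57, 1.52], [0, 2.45], [-1.46, 4.6], [0, 2.02], [-2.83, 2.83]. Speed limits (rad/s): [1.89, 1.89, 2.57, 2.57, 3.01, 3.01, 3.01].

INTERFACE

Orientations are given as a rotation vector (axis times angle).
In Python, from cell import monitor, optics, workorder, manip gives the robot as it stands.
- The arm moves only by the tool apply_moves, never from a script. Its argument "moves" is text: rows parted by semicolons, each of 7 numbers parted by spaces: the shift along the tool's x, y, z in mm, then the turn, a rotation vector about the tool's x, y, z in rad, then the closure in counts, from 0 (fully open) to 255 (shut). In form: tx ty tz wx wy wz fingers; .... A call has 1 to 20 rows; each row shifts and turns the pose as measured when the row begins, along the tool's axes as they then stand; what a row does not reach is not made up. A row lasts 1/8 s, in which the tool goes at most 62.5 mm and 10.7 degrees, less where a joint would pass 70% of its speed; a pose out of reach is approached as far as the arm can. A call with a gripper value outside its range is refused whole. The fingers move at their own pace and stop on an object; the grip force is fixed at half the most. Time passes only in rows, so rows that do not move let the fingers close. It gives the time, the measured TCP pose, the force and the opening at its end, in the units of the state.
- monitor.read_state(): the state, without advancing time (a new reading comes with each control period).
- optics.grab_frame(name): name is "scene" or "top"; returns a dict with "color" (420x560x3 uint8, red, green, blue), "z_map" (420x560 float32, m along the optical axis (not along the pixel's ray), 0 where there is no reading), "vfov" (degrees; the focal length in pixels is half the picture's height over the tangent of half this angle, whatever the lens; pixels are square), "cx", "cy" (the principal point, pixels), "k1" (the pictures are not rectified: a ray, as slopes to the right and down, at radius r is drawn at 1 + k1 r^2 times it, then the intrinsics apply), "R" (3x3) and "t" (3): a world point X has camera coordinates R X + t. Camera axes: x right, y down, z forward; pixel columns grow to the right and rows downward; lengths in m; the calibration is good to about 2 mm. A picture is of the moment at which its call begins.
- workorder.sign_off(): hands the job in, once; it reports no verdict.
The state is a dict: "time": time; "joints": joint angles; "qd": joint speeds; "tau": joint torques, N m; "position": TCP position; "eef_rot": TCP orientation; "contact_force": force on the tool from outside, world axes, zero at the start; "wrist_torque": the same for the moment, N m; "grip_width": finger opening in m.
Only numpy, scipy, OpenCV 4.12 (cv2) and the standard library are available. Lean on these libraries where they do the work, as an engineer would, in place of code of your own. Each camera call takes 0.05 s, during which the arm holds its last target.

TASK

Find where the freshly ground mower blade balances: slide it along the edge of the balancing rest, between the cheeks, until it stays level by itself with nothing else touching it. Then gently bring the rest's scriber arm down until its point touches the blade over the edge, to mark the balance line, and leave the blade balanced level like that; do not press hard on the blade, and leave the other things on the bench where they are.

Things in the scene. Friction and masses are not known exactly. Their poses are not given: they have to be found in the camera images.
- balance_rest: Grey balancing rest, fixed. Origin on the bench under the middle of its edge; x along the blade away from the robot, y along the edge, z up. Base 8 mm thick, x +-50, y -66 to +110 mm, with arms to x +-93. Dark cheeks keep the blade square: inner faces y +-24.8, 28 mm long in x, 66 mm high. Rubber pads, x 69 to 83 either side, 41 mm high, stop a tipping blade. Arm post at y 66, 30 x 20, 77 mm high.
- rest_edge (a point): middle of the flat top of the steel edge: 6 mm wide along x, 48 mm long in y, 45 mm above the bench; axes as the rest. The blade stays level only while its centre of mass is over these 6 mm; else it tips 0.05 rad, down onto the pad on its heavy side.
- mower_blade: Loose flat steel blade 260 x 46 x 4 mm, 0.32 to 0.45 kg. Origin: underside, middle of the 16 mm centre hole; x to the full wing, z out of the upper face. Underside flat; sails on the end 45 mm rise to 12 mm. Its centre of mass lies 6 to 40 mm from the hole toward the full wing, unknown. At the start it lies across the edge, hole 46 to 54 mm short of it, tipped 0.05 rad onto the near pad.
- blade_end_worn (a point): middle of the worn end near the robot, at mid thickness, 130 mm from the hole; this wing is ground 10 mm narrower (end face y -23 to +13 mm). Sliding the blade takes 1 to 5 N. It tips slowly, up to 1 s; a finger's friction on the end can hold it down: stand 5 mm clear to see it tip. It may rock 1 to 5 s before it rests.
- blade_end_full (a point): middle of the full end, away from the robot, at mid thickness, 130 mm from the hole
- scriber_arm (a joint): angle of the scriber arm about a pin along the rest's x at y = 66, z = 69 mm of the rest. About 0: arm level toward -y, point on a blade lying on the edge. Grows as the arm swings up and back toward +y (1.57 upright, stop 1.9). A stiff hinge: it stays where it is left; about 1 N at the knob moves it.
- scriber_point (a point): the arm's point, 52 mm along the arm from the pin and 20 mm below its middle line when level: it lands on the blade over the edge, 14 mm to the +y side of the middle
- scriber_knob (a point): middle of the top of the black knob (18 mm across, 16 mm high) on the arm opposite the point, 52 mm along the arm from the pin, 20 mm above its middle line; this face looks up when the arm is down, and toward +y when upright
- spanner: open-end spanner 190 x 40 x 8 mm, loose, a bystander; origin at the centre of its underside
- marker: marker pen 135 x 17 x 16 mm, loose, a bystander; origin at the centre of its underside

How it is judged:
On the way:
1. the blade balances level on the edge by itself, nothing else touching it, the scriber arm still up (angle between mower_blade's own z axis and vertical below 0.025 rad and contact force between the fingers and mower_blade below 0.05 N and contact force between balance_rest and mower_blade above 1 N and value of joint scriber_arm above 0.6 rad), for 0.6 s.
At the end, for the whole second after the job is handed in: The blade rests level (within 1.4 degrees) and still on the edge, the scriber's point on its upper face (within 2 mm) (angle between mower_blade's own z axis and vertical below 0.025 rad and z of rest_edge in the frame of mower_blade between -0.003 and 0.002 m and z of scriber_point in the frame of mower_blade between 0 and 0.006 m and linear speed of mower_blade below 0.01 m/s); the robot touches nothing.
It fails at once if the blade is squeezed hard in the rest (the forces of edge and scriber on it together over 40 N, that is about 18 N of pressing) (contact force between balance_rest and mower_blade above 40 N).
It fails at once if the blade slips off the rest sideways or end over (y of mower_blade in the frame of balance_rest above 0.03 m or y of mower_blade in the frame of balance_rest below -0.03 m or horizontal distance between mower_blade and rest_edge above 0.11 m).
It fails at once if a bystander (spanner, marker) is moved more than 20 mm (distance of any of spanner, marker from where it was at the start of the episode above 0.02 m).
It also fails if it takes over 72 s, if anything falls off the work surface, if the arm or the gripper's body presses on something with over 40 N, if the wrist force passes 120 N, or if a joint passes its speed limit or range.

## Working session

There is one attempt and no reset: what is moved stays moved. The work goes in short steps, Python scripts to look and compute and a tool call to move; the robot and the scene stay as the last step left them, time stands still between calls to the robot, and variables do not carry over. Pictures are saved under pics/ and viewed, and the job is handed in when it is done.

Besides the shell and the picture viewer there is one more tool, called after "Emit:" as a command line: name --argument value ..., lists and objects as JSON in quotes. apply_moves: Moves the arm, as the interface text tells. Its arguments: {"type":"object","properties":{"moves":{"type":"string"}},"required":["moves"]}

```bash
mkdir -p pics; ls; cat > h.py <<'E'
import numpy as np, cv2
from cell import monitor, optics, workorder, manip
def save(f,n): cv2.imwrite(n, f["color"][:,:,::-1])
def K(f):
    h,w=f["color"].shape[:2]; F=h/2/np.tan(np.radians(f["vfov"])/2)
    return F
def ray(f,u,v):
    F=K(f); x=(u-f["cx"])/F; y=(v-f["cy"])/F
    rd=np.hypot(x,y); r=rd
    for _ in range(30): r=rd/(1+f["k1"]*r*r)
    s=r/rd if rd>0 else 1
    d=f["R"].T@np.array([x*s,y*s,1]); c=-f["R"].T@f["t"]
    return c,d
def onz(f,u,v,z):
    c,d=ray(f,u,v); return c+d*(z-c[2])/d[2]
def dep(f,u,v):
    c,d=ray(f,u,v); return c+d*f["z_map"][int(round(v)),int(round(u))]
def proj(f,X):
    p=f["R"]@np.array(X)+f["t"]; x,y=p[:2]/p[2]; s=1+f["k1"]*(x*x+y*y)
    return np.array([f["cx"]+K(f)*x*s,f["cy"]+K(f)*y*s])
E
python3 - <<'E'
from h import *
s=monitor.read_state()
for k in s: print(k,np.round(s[k],4))
print(manip.tcp_to_grasp)
for n in("scene","top"):
    f=optics.grab_frame(n); save(f,f"pics/{n}0.png"); print(n,f["vfov"],f["cx"],f["cy"],f["k1"],-f["R"].T@f["t"]); np.save(n+"0.npy",f,allow_pickle=True)
E
```

```text
pics
time 0.0
joints [ 1.1563  0.7071 -0.0276  1.485   0.022   0.9509 -0.0755]
qd [ 0.0015  0.0008 -0.0003 -0.0003 -0.0006  0.0001 -0.0013]
tau [-8.00000e-04 -8.83208e+01  1.23410e+00 -2.36166e+01  1.68000e-02
  6.70000e-03  0.00000e+00]
position [ 0.2094 -0.5352  0.2308]
eef_rot [-3.0861e+00 -5.8210e-01  3.0000e-04]
contact_force [0.6672 0.004  0.1119]
wrist_torque [0.0644 0.0406 0.0204]
grip_width 0.0854
0.0187
scene 46.1721859545083 280.8891706155637 209.68706088519713 0.033814497838719086 [0.99888164 0.51819333 0.98643381]
top 48.13336501101582 279.2782806313169 211.91085836254425 -0.07830781042437636 [0.43876678 0.24234177 0.97351186]
```

View pics/scene0.png

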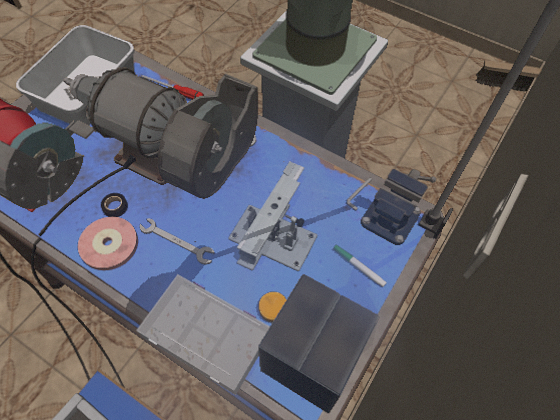

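View pics/top0.png

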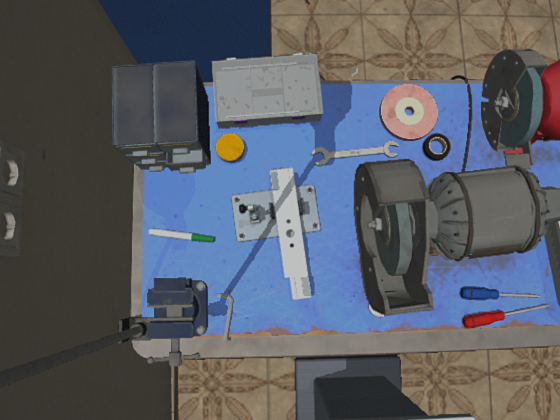

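```bash
python3 - <<'E'
from h import *
for n,(x0,y0,x1,y1),s in (("top",(215,155,335,310),5),("scene",(220,150,330,280),5)):
    f=np.load(n+"0.npy",allow_pickle=True).item()
    c=cv2.resize(f["color"][y0:y1,x0:x1],None,fx=s,fy=s,interpolation=cv2.INTER_CUBIC)
    c=cv2.resize(c,None,fx=0.75,fy=0.75) if c.shape[0]>600 else c
    cv2.imwrite(f"pics/{n}0z.png",c[:,:,::-1]); print(c.shape)
f=np.load("top0.npy",allow_pickle=True).item()
for u,v in((280,210),(400,210),(280,300),(345,390)): print(u,v,onz(f,u,v,0),dep(f,u,v))
E
```

```text
(581, 450, 3)
(488, 412, 3)
280 210 [0.58215055 0.22617504 0.        ] [0.57529944 0.22694751 0.04651596]
400 210 [ 0.57657666 -0.02703523  0.        ] [0.54227287 0.04001839 0.24232767]
280 300 [0.3963931 0.2306329 0.       ] [ 0.39635204  0.23062156 -0.00094328]
345 390 [0.21331779 0.10418061 0.        ] [ 0.11091441  0.04142508 -0.44218832]
```

View pics/top0z.png

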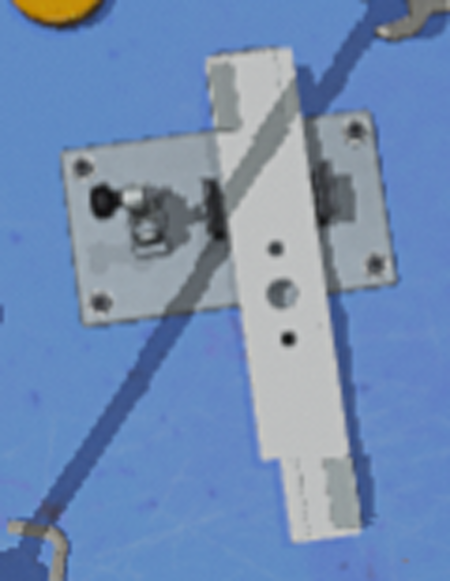

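View pics/scene0z.png

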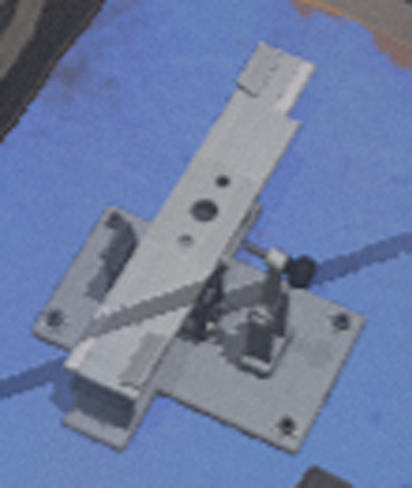

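```bash
python3 - <<'E'
from h import *
f=np.load("top0.npy",allow_pickle=True).item()
c=f["color"]; hsv=cv2.cvtColor(c,cv2.COLOR_RGB2HSV)
print(hsv[215,240],hsv[250,250],hsv[170,283],hsv[185,240],hsv[260,290])
m=((hsv[:,:,1]<75)&(hsv[:,:,2]>70)).astype(np.uint8)*255
m[:, :215]=0;m[:,335:]=0;m[:160]=0;m[310:]=0
cv2.imwrite("pics/m0.png",cv2.resize(m[155:310,215:335],None,fx=3.75,fy=3.75))
Z=lambda u,v:((u+.5)/3.75-.5+215,(v+.5)/3.75-.5+155)
P=[onz(f,*Z(*q),0.008)[:2] for q in((63,151),(372,112),(398,283),(83,326))]
Q=np.array([[50,110],[50,-66],[-50,-66],[-50,110]])/1000
P=np.array(P); print(P)
H=np.linalg.lstsq(np.c_[Q,np.ones(4)],P,rcond=None)[0];print(H)
a=Q-Q.mean(0);b=P-P.mean(0); th=np.arctan2((a[:,0]*b[:,1]-a[:,1]*b[:,0]).sum(),(a*b).sum())
R=np.array([[np.cos(th),-np.sin(th)],[np.sin(th),np.cos(th)]]); o=P.mean(0)-R@Q.mean(0)
print("rest yaw",th,"o",o, (P-o)@R)
Rr=lambda X:(np.array(X[:2])-o)@R
for nm,q,z in(("hole",(282,292),.045),("fullend",(250,51),.055),("wornend",(325,540),.040),("wornL",(292,543),.040),("wornR",(359,534),.04),("knob",(101,201),.121),("postc",(150,238),.077)):
    X=onz(f,*Z(*q),z); print(nm,X,Rr(X)*1000, dep(f,*Z(*q)))
s=monitor.read_state(); from scipy.spatial.transform import Rotation as RR
print(RR.from_rotvec(s["eef_rot"]).as_matrix().round(3))
E
```

```text
[104  30 178] [107 127 199] [ 90   3 192] [107 129 195] [110   4 192]
[[0.61502602 0.32678063]
 [0.63340368 0.15412781]
 [0.53713403 0.14307357]
 [0.51736141 0.31674606]]
[[ 0.96967125  0.10544404]
 [-0.10838149  0.98387873]
 [ 0.57811568  0.21353669]]
rest yaw 0.10937747926046185 o [0.5781328  0.21331349] [[ 0.04905877  0.10876185]
 [ 0.04847992 -0.06486534]
 [-0.04842112 -0.06534477]
 [-0.04911758  0.10944826]]
hole [0.52999276 0.20850373 0.045     ] [-48.37739293   0.47393138] [0.53326276 0.20729081 0.01171744]
fullend [0.6584823 0.2224561 0.055    ] [80.86735724  0.31707024] [0.66985228 0.22142705 0.00746823]
wornend [0.39973968 0.18929857 0.04      ] [-179.94853993   -4.3981043 ] [0.3980879  0.18705358 0.00049023]
wornL [0.39862652 0.20659781 0.04      ] [-179.16667107   12.91927295] [ 0.39685001  0.20501587 -0.00131498]
wornR [0.40238349 0.17140619 0.04      ] [-179.27365504  -22.47215477] [ 0.40073438  0.16819098 -0.0023122 ]
knob [0.56915989 0.29854497 0.121     ] [ 0.38454086 85.70163725] [0.56785731 0.29798352 0.12951628]
postc [0.55615554 0.27657763 0.077     ] [-14.94004586  65.28511976] [0.55696484 0.27681366 0.07081924]
[[ 0.931  0.364 -0.   ]
 [ 0.364 -0.931  0.001]
 [-0.    -0.001 -1.   ]]
```

View pics/m0.png

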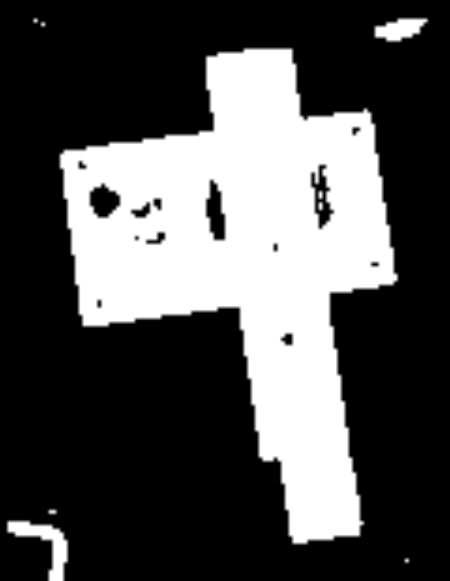

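```bash
python3 - <<'E'
from h import *
f=np.load("top0.npy",allow_pickle=True).item()
V,U=np.mgrid[0:420:6,0:560:6]
pts=np.array([dep(f,u,v) for u,v in zip(U.ravel(),V.ravel()) if f["z_map"][v,u]>0])
for x0 in np.arange(0,0.9,.1):
    print(round(x0,1),[ (lambda q: round(q[:,2].max(),2) if len(q) else None)(pts[(pts[:,0]>=x0)&(pts[:,0]<x0+.1)&(pts[:,1]>=y0)&(pts[:,1]<y0+.1)]) for y0 in np.arange(-.4,.6,.1)])
E
```

```text
0.0 [np.float64(-0.74), np.float64(-0.74), np.float64(-0.64), None, None, np.float64(-0.3), np.float64(-0.73), np.float64(-0.73), np.float64(-0.73), np.float64(-0.32)]
0.1 [np.float64(-0.74), np.float64(-0.74), np.float64(-0.02), np.float64(-0.02), np.float64(-0.19), np.float64(-0.21), np.float64(-0.74), np.float64(-0.74), np.float64(-0.74), np.float64(0.08)]
0.2 [np.float64(-0.02), np.float64(-0.02), np.float64(-0.02), np.float64(-0.02), np.float64(-0.02), np.float64(-0.02), np.float64(-0.02), np.float64(0.04), np.float64(0.09), np.float64(0.36)]
0.3 [np.float64(0.02), np.float64(0.02), np.float64(0.03), np.float64(0.2), np.float64(0.21), np.float64(0.0), np.float64(0.0), np.float64(0.11), np.float64(0.11), np.float64(0.52)]
0.4 [np.float64(0.07), np.float64(0.18), np.float64(0.21), np.float64(0.23), np.float64(0.24), np.float64(0.05), np.float64(0.05), np.float64(0.11), np.float64(0.11), np.float64(0.39)]
0.5 [np.float64(0.09), np.float64(0.23), np.float64(0.23), np.float64(0.25), np.float64(0.26), np.float64(0.06), np.float64(0.13), np.float64(0.13), np.float64(0.02), np.float64(0.4)]
0.6 [np.float64(0.14), np.float64(0.21), np.float64(0.21), np.float64(0.2), np.float64(0.24), np.float64(0.05), np.float64(0.06), np.float64(0.18), np.float64(0.18), np.float64(0.41)]
0.7 [np.float64(0.06), np.float64(0.24), np.float64(0.23), np.float64(0.02), np.float64(0.01), np.float64(0.05), np.float64(0.05), np.float64(0.18), np.float64(0.18), np.float64(0.42)]
0.8 [None, np.float64(0.24), np.float64(0.23), np.float64(0.02), np.float64(0.0), np.float64(0.05), np.float64(0.05), np.float64(0.18), np.float64(0.18), np.float64(0.42)]
```

```bash
cat >> h.py <<'E'
from scipy.spatial.transform import Rotation as RR
O=np.array([.5781,.2133]); TH=.1094
RT=np.array([[np.cos(TH),-np.sin(TH)],[np.sin(TH),np.cos(TH)]])
def w2r(X): return np.r_[(np.array(X[:2])-O)@RT,X[2]]
def r2w(X): return np.r_[O+RT@np.array(X[:2]),X[2]]
def st():
    s=monitor.read_state(); M=RR.from_rotvec(s["eef_rot"]).as_matrix()
    print("t",round(s["time"],2),"rest mm",(w2r(s["position"])*1000).round(1),"yaw-rest",round(np.degrees(np.arctan2(M[1,0],M[0,0])-TH),1),"tilt",M[:2,2].round(3),"F",np.round(s["contact_force"],2),"g",round(s["grip_width"],3))
    return s,M
def rows(way,g=255):
    """way: list of (xyz world, yaw) ; one row each"""
    s=monitor.read_state(); p=np.array(s["position"]); M=RR.from_rotvec(s["eef_rot"]); out=[]
    for X,y in way:
        T=RR.from_matrix(np.array([[np.cos(y),np.sin(y),0],[np.sin(y),-np.cos(y),0],[0,0,-1]]))
        d=M.inv().apply(np.array(X)-p)*1000; w=(M.inv()*T).as_rotvec()
        out.append("%.0f %.0f %.0f %.2f %.2f %.2f %d"%(*d,*w,g)); p=np.array(X);M=T
    print("; ".join(out))
E
python3 - <<'E'
from h import *
s,M=st(); p=s["position"]
r0=np.hypot(p[0],p[1]);a0=np.arctan2(p[1],p[0])
e=r2w([-.205,-.005,.1]); r1=np.hypot(*e[:2]);a1=np.arctan2(e[1],e[0]); print(e,r1,a1)
y0=np.arctan2(M[1,0],M[0,0])
W=[]
W.append((np.r_[p[:2],.29],y0)); W.append((np.r_[p[:2],.35],y0))
n=17
for i in range(1,n+1):
    t=i/n; a=a0+(a1-a0)*t; r=r0+(r1-r0)*t if 1 else 0
    W.append((np.array([r*np.cos(a),r*np.sin(a),.36]),y0+(TH-y0)*t))
rows(W)
E
```

```text
t 0.1 rest mm [-448.3 -703.9  230.9] yaw-rest 15.1 tilt [-0.     0.001] F [ 0.04  0.12 -0.09] g 0.085
[0.37487144 0.1859476  0.1       ] 0.41845562374080514 0.46046682077664974
-0 -0 -59 -0.00 0.00 -0.00 255; 0 0 -60 0.00 0.00 0.00 255; 55 -12 -10 0.00 0.00 0.02 255; 53 -18 0 0.00 0.00 0.02 255; 49 -23 0 0.00 0.00 0.02 255; 46 -29 0 0.00 0.00 0.02 255; 41 -33 0 0.00 0.00 0.02 255; 36 -37 0 0.00 0.00 0.02 255; 31 -40 0 0.00 0.00 0.02 255; 26 -43 0 0.00 0.00 0.02 255; 21 -45 0 0.00 0.00 0.02 255; 15 -46 0 0.00 0.00 0.02 255; 9 -47 0 0.00 0.00 0.02 255; 4 -47 0 0.00 0.00 0.02 255; -2 -46 0 0.00 0.00 0.02 255; -7 -44 0 0.00 0.00 0.02 255; -12 -42 0 0.00 0.00 0.02 255; -16 -40 0 0.00 0.00 0.02 255; -20 -37 0 0.00 0.00 0.02 255
```

Emit:
apply_moves --moves "0 0 -59 0 0 0 255; 0 0 -60 0 0 0 255; 55 -12 -10 0 0 0.02 255; 53 -18 0 0 0 0.02 255; 49 -23 0 0 0 0.02 255; 46 -29 0 0 0 0.02 255; 41 -33 0 0 0 0.02 255; 36 -37 0 0 0 0.02 255; 31 -40 0 0 0 0.02 255; 26 -43 0 0 0 0.02 255"

```text
time: 1.35
position: [0.47, -0.1985, 0.3616]
eef_rot: [-3.12, -0.316, 0.006]
contact_force: [1.1, -0.5, -0.4]
grip_width: 0.0001
```

Emit:
apply_moves --moves "21 -45 0 0 0 0.02 255; 15 -46 0 0 0 0.02 255; 9 -47 0 0 0 0.02 255; 4 -47 0 0 0 0.02 255; -2 -46 0 0 0 0.02 255; -7 -44 0 0 0 0.02 255; -12 -42 0 0 0 0.02 255; -16 -40 0 0 0 0.02 255; -20 -37 0 0 0 0.02 255; 0 0 0 0 0 0 255"

```text
time: 2.6
position: [0.4087, 0.2139, 0.3618]
eef_rot: [-3.136, -0.034, 0.014]
contact_force: [0.1, -1.6, -0.3]
grip_width: 0.0002
```

```bash
python3 - <<'E'
from h import *
s,M=st(); p=s["position"]
W=[(r2w([-.212,-.004,z]),TH) for z in(.30,.24,.18,.12,.07,.045,.03)]
rows(W)
E
```

```text
t 2.6 rest mm [-168.3   19.1  361.8] yaw-rest -5.0 tilt [-0.009  0.005] F [ 0.1  -1.64 -0.35] g 0.0
-41 27 62 -0.01 0.01 -0.09 255; 0 0 60 0.00 0.00 0.00 255; 0 0 60 0.00 0.00 0.00 255; 0 0 60 0.00 0.00 0.00 255; 0 0 50 0.00 0.00 0.00 255; 0 0 25 0.00 0.00 0.00 255; 0 0 15 0.00 0.00 0.00 255
```

Emit:
apply_moves --moves "-24 14 31 -0.01 0.01 -0.05 255; -17 13 31 0 0 -0.04 255; 0 0 60 0 0 0 255; 0 0 60 0 0 0 255; 0 0 50 0 0 0 255; 0 0 0 0 0 0 255"

```text
time: 3.35
position: [0.3698, 0.1814, 0.1244]
eef_rot: [3.132, 0.177, 0.007]
contact_force: [0.1, -0.8, 1.3]
grip_width: 0.0
```

```bash
python3 - <<'E'
from h import *
s,M=st(); p=s["position"]
W=[(r2w([-.212,-.004,z]),TH) for z in(.09,.06,.03)]
rows(W)
E
```

```text
t 3.35 rest mm [-210.6   -9.   124.4] yaw-rest 0.2 tilt [ 0.005 -0.004] F [ 0.12 -0.82  1.35] g 0.0
-2 -5 34 0.00 -0.00 0.00 255; 0 0 30 0.00 0.00 0.00 255; 0 0 30 0.00 0.00 0.00 255
```

Emit:
apply_moves --moves "-2 -5 34 0 0 0 255; 0 0 30 0 0 0 255; 0 0 30 0 0 0 255; 0 0 0 0 0 0 255"

```text
time: 3.85
position: [0.3732, 0.1872, 0.0361]
eef_rot: [3.134, 0.174, 0.015]
contact_force: [-0.3, 0.3, 0.5]
grip_width: 0.0
```

```bash
cat > look.py <<'E'
from h import *
import sys
n=sys.argv[1]
st()
for c,(x0,y0,x1,y1) in (("top",(215,155,335,310)),("scene",(215,120,345,280))):
    f=optics.grab_frame(c); np.save(f"{c}{n}.npy",f,allow_pickle=True)
    im=cv2.resize(f["color"][y0:y1,x0:x1],None,fx=3.5,fy=3.5,interpolation=cv2.INTER_CUBIC)[:,:,::-1]
    if c=="top": a=im
    else: b=im
h=max(a.shape[0],b.shape[0]); pad=lambda q:cv2.copyMakeBorder(q,0,h-q.shape[0],0,4,cv2.BORDER_CONSTANT)
im=np.hstack([pad(a),pad(b)]); k=min(1,800/im.shape[1],600/im.shape[0]); im=cv2.resize(im,None,fx=k,fy=k)
cv2.imwrite(f"pics/l{n}.png",im)
E
python3 look.py 1
```

```text
t 3.85 rest mm [-206.6   -3.6   36.1] yaw-rest 0.1 tilt [ 0.01  -0.002] F [-0.26  0.31  0.49] g 0.0
```

View pics/l1.png

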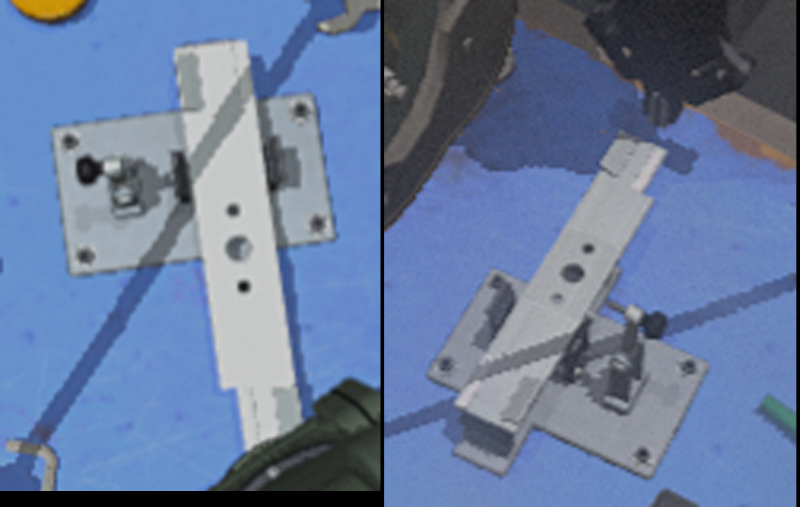

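```bash
cat > tilt.py <<'E'
from h import *
def tilt(f,v=False):
    pts=[]
    F=K(f)
    for vv in range(100,300):
        for u in range(215,345):
            if f["z_map"][vv,u]<=0: continue
            X=w2r(dep(f,u,vv))
            if abs(X[1])<.019 and -.10<X[0]<.085 and .03<X[2]<.075 and not(abs(X[0])<.0 ): pts.append(X)
    P=np.array(pts); m=np.ones(len(P),bool)
    for _ in range(6):
        A=np.c_[np.ones(len(P)),P[:,0],P[:,1]]; c=np.linalg.lstsq(A[m],P[m,2],rcond=None)[0]
        r=P[:,2]-A@c; m=abs(r)<max(.0015,2*np.std(r[m]))if _<3 else abs(r)<.002
    return c, m.sum(), np.std(r[m])
if __name__=="__main__":
    import sys
    if len(sys.argv)>1:
        fs=[np.load(a+".npy",allow_pickle=True).item() for a in sys.argv[1:]]
    else:
        st(); fs=[optics.grab_frame("scene"),optics.grab_frame("top")]
    for f in fs:
        c,n,sd=tilt(f); print("z0 %.4f slope_x %.4f slope_y %.4f n %d sd %.4f"%(*c,n,sd))
E
python3 tilt.py scene0 top0 scene1 top1
```

```text
z0 0.0502 slope_x 0.0540 slope_y -0.0034 n 876 sd 0.0010
z0 0.0496 slope_x 0.0523 slope_y 0.0014 n 1252 sd 0.0010
z0 0.0502 slope_x 0.0518 slope_y 0.0068 n 869 sd 0.0011
z0 0.0496 slope_x 0.0525 slope_y -0.0093 n 1224 sd 0.0010
```

Emit:
apply_moves --moves "8 0 5 0 0 0 255; 6 0 3 0 0 0 255; 3 0 0 0 0 0 255; 3 0 0 0 0 0 255; 0 0 0 0 0 0 255"

```text
time: 4.58
position: [0.3961, 0.1903, 0.0322]
eef_rot: [-3.136, -0.174, -0.024]
contact_force: [-0.4, -0.1, 0.1]
grip_width: 0.0001
```

```bash
python3 look.py 2; python3 tilt.py scene2 top2
```

```text
t 4.58 rest mm [-183.4   -3.    32.2] yaw-rest 0.1 tilt [0.015 0.001] F [-0.36 -0.12  0.09] g 0.0
z0 0.0503 slope_x 0.0550 slope_y 0.0163 n 865 sd 0.0010
z0 0.0496 slope_x 0.0504 slope_y 0.0091 n 1231 sd 0.0010
```

View pics/l2.png

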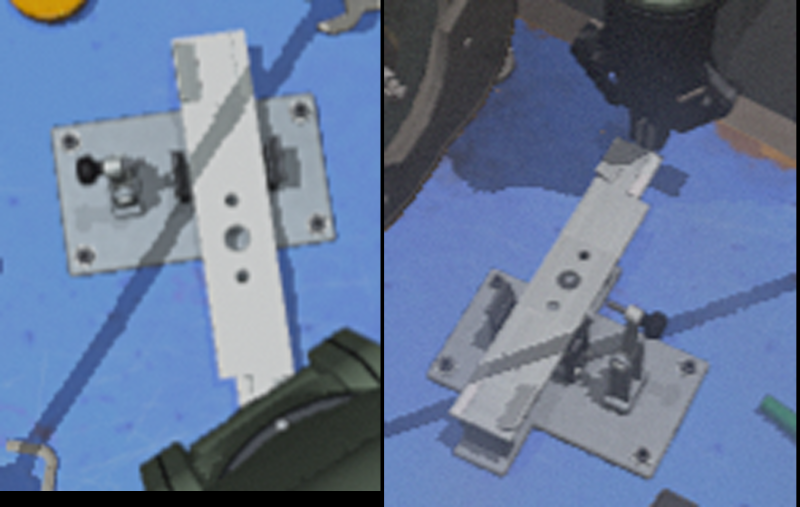

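Emit:
apply_moves --moves "3 0 3 0 -0.015 0 255; 0 0 0 0 0 0 255; -7 0 0 0 0 0 255; 0 0 0 0 0 0 255; 0 0 0 0 0 0 255; 0 0 0 0 0 0 255; 0 0 0 0 0 0 255; 0 0 0 0 0 0 255; 0 0 0 0 0 0 255"

```text
time: 5.8
position: [0.3918, 0.1899, 0.0291]
eef_rot: [3.136, 0.174, -0.0]
contact_force: [-0.3, 0.5, 0.7]
grip_width: 0.0002
```

```bash
python3 tilt.py
```

```text
t 5.8 rest mm [-187.7   -2.9   29.1] yaw-rest 0.1 tilt [-0. -0.] F [-0.27  0.47  0.66] g 0.0
z0 0.0504 slope_x 0.0535 slope_y 0.0230 n 890 sd 0.0011
z0 0.0495 slope_x 0.0520 slope_y 0.0025 n 1304 sd 0.0011
```

Emit:
apply_moves --moves "6 0 0 0 0 0 255; 4 0 0 0 0 0 255; 0 0 0 0 0 0 255; -7 0 0 0 0 0 255; 0 0 0 0 0 0 255; 0 0 0 0 0 0 255; 0 0 0 0 0 0 255; 0 0 0 0 0 0 255; 0 0 0 0 0 0 255; 0 0 0 0 0 0 255"

```text
time: 7.15
position: [0.395, 0.1903, 0.0291]
eef_rot: [3.136, 0.175, -0.0]
contact_force: [0.9, -0.2, 0.4]
grip_width: 0.0001
```

```bash
python3 tilt.py
```

```text
t 7.15 rest mm [-184.5   -2.8   29.1] yaw-rest 0.1 tilt [-0. -0.] F [ 0.94 -0.15  0.35] g 0.0
z0 0.0503 slope_x 0.0531 slope_y 0.0076 n 917 sd 0.0011
z0 0.0497 slope_x 0.0503 slope_y 0.0138 n 1267 sd 0.0010
```

Emit:
apply_moves --moves "6 0 0 0 0 0 255; 4 0 0 0 0 0 255; 0 0 0 0 0 0 255; -7 0 0 0 0 0 255; 0 0 0 0 0 0 255; 0 0 0 0 0 0 255; 0 0 0 0 0 0 255; 0 0 0 0 0 0 255; 0 0 0 0 0 0 255; 0 0 0 0 0 0 255"

```text
time: 8.5
position: [0.3982, 0.1907, 0.0291]
eef_rot: [3.136, 0.175, -0.0]
contact_force: [-1.1, 0.0, 0.4]
grip_width: 0.0002
```

```bash
python3 tilt.py
```

```text
t 8.5 rest mm [-181.3   -2.8   29.1] yaw-rest 0.1 tilt [-0. -0.] F [-1.13  0.    0.36] g 0.0
z0 0.0503 slope_x 0.0524 slope_y 0.0210 n 876 sd 0.0011
z0 0.0495 slope_x 0.0490 slope_y 0.0003 n 1286 sd 0.0011
```

Emit:
apply_moves --moves "6 0 0 0 0 0 255; 4 0 0 0 0 0 255; 0 0 0 0 0 0 255; -7 0 0 0 0 0 255; 0 0 0 0 0 0 255; 0 0 0 0 0 0 255; 0 0 0 0 0 0 255; 0 0 0 0 0 0 255; 0 0 0 0 0 0 255; 0 0 0 0 0 0 255"

```text
time: 9.85
position: [0.4014, 0.191, 0.0291]
eef_rot: [3.136, 0.175, -0.0]
contact_force: [0.2, -0.0, 0.6]
grip_width: 0.0002
```

```bash
python3 look.py 3;python3 tilt.py scene3 top3
```

```text
t 9.85 rest mm [-178.1   -2.8   29.1] yaw-rest 0.1 tilt [-0. -0.] F [ 0.2  -0.02  0.6 ] g 0.0
z0 0.0503 slope_x 0.0518 slope_y -0.0059 n 884 sd 0.0011
z0 0.0495 slope_x 0.0513 slope_y 0.0027 n 1295 sd 0.0011
```

View pics/l3.png

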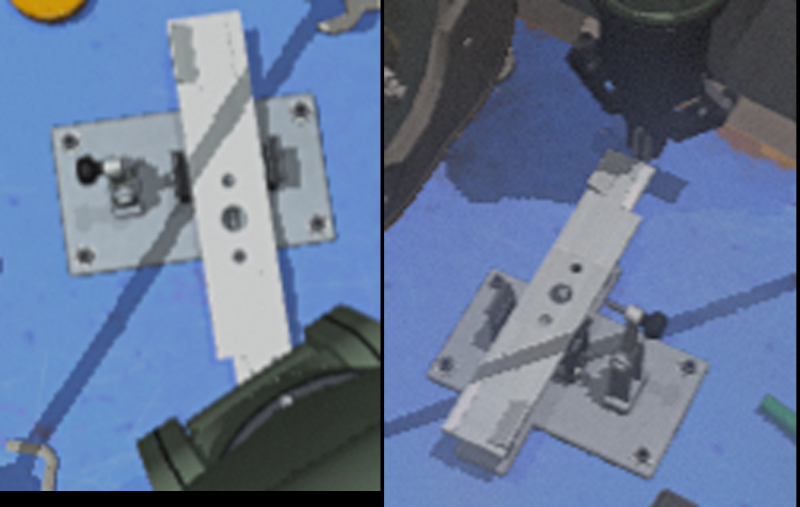

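Emit:
apply_moves --moves "6 0 0 0 0 0 255; 4 0 0 0 0 0 255; 0 0 0 0 0 0 255; -7 0 0 0 0 0 255; 0 0 0 0 0 0 255; 0 0 0 0 0 0 255; 0 0 0 0 0 0 255; 0 0 0 0 0 0 255; 0 0 0 0 0 0 255; 0 0 0 0 0 0 255"

```text
time: 11.2
position: [0.4046, 0.1914, 0.0291]
eef_rot: [3.136, 0.175, -0.0]
contact_force: [0.7, -0.6, -0.6]
grip_width: 0.0003
```

```bash
python3 tilt.py
```

```text
t 11.2 rest mm [-174.9   -2.8   29.1] yaw-rest 0.1 tilt [-0. -0.] F [ 0.71 -0.57 -0.57] g 0.0
z0 0.0503 slope_x 0.0511 slope_y 0.0118 n 883 sd 0.0010
z0 0.0496 slope_x 0.0518 slope_y -0.0011 n 1296 sd 0.0010
```

Emit:
apply_moves --moves "6 0 0 0 0 0 255; 4 0 0 0 0 0 255; 0 0 0 0 0 0 255; -7 0 0 0 0 0 255; 0 0 0 0 0 0 255; 0 0 0 0 0 0 255; 0 0 0 0 0 0 255; 0 0 0 0 0 0 255; 0 0 0 0 0 0 255; 0 0 0 0 0 0 255"

```text
time: 12.55
position: [0.4078, 0.1917, 0.0291]
eef_rot: [3.136, 0.175, -0.0]
contact_force: [0.7, 0.1, -0.5]
grip_width: 0.0002
```

```bash
python3 tilt.py
```

```text
t 12.55 rest mm [-171.7   -2.8   29.1] yaw-rest 0.1 tilt [-0. -0.] F [ 0.65  0.11 -0.45] g 0.0
z0 0.0502 slope_x 0.0531 slope_y 0.0075 n 892 sd 0.0011
z0 0.0495 slope_x 0.0511 slope_y 0.0025 n 1295 sd 0.0010
```

Hole is now about −24 mm.

Emit:
apply_moves --moves "6 0 0 0 0 0 255; 4 0 0 0 0 0 255; 0 0 0 0 0 0 255; -7 0 0 0 0 0 255; 0 0 0 0 0 0 255; 0 0 0 0 0 0 255; 0 0 0 0 0 0 255; 0 0 0 0 0 0 255; 0 0 0 0 0 0 255; 0 0 0 0 0 0 255"

```text
time: 13.9
position: [0.4109, 0.1921, 0.0292]
eef_rot: [3.136, 0.175, -0.0]
contact_force: [-0.4, 1.7, -0.4]
grip_width: -0.0001
```

```bash
python3 tilt.py
```

```text
t 13.9 rest mm [-168.5   -2.8   29.2] yaw-rest 0.1 tilt [-0. -0.] F [-0.45  1.7  -0.37] g -0.0
z0 0.0504 slope_x -0.0081 slope_y 0.0024 n 934 sd 0.0011
z0 0.0496 slope_x -0.0291 slope_y 0.0057 n 1304 sd 0.0011
```

Emit:
apply_moves --moves "-3 0 0 0 0 0 255; 0 0 0 0 0 0 255; 0 0 0 0 0 0 255; 0 0 0 0 0 0 255; 0 0 0 0 0 0 255; 0 0 0 0 0 0 255; 0 0 0 0 0 0 255; 0 0 0 0 0 0 255"

```text
time: 15.0
position: [0.4077, 0.1918, 0.0292]
eef_rot: [3.136, 0.175, -0.0]
contact_force: [-0.2, -0.8, -0.4]
grip_width: 0.0004
```

```bash
python3 tilt.py
```

```text
t 15.0 rest mm [-171.7   -2.8   29.2] yaw-rest 0.1 tilt [-0. -0.] F [-0.18 -0.79 -0.45] g 0.0
z0 0.0502 slope_x 0.0364 slope_y -0.0079 n 903 sd 0.0010
z0 0.0495 slope_x 0.0436 slope_y 0.0005 n 1311 sd 0.0011
```

Emit:
apply_moves --moves "0 0 0 0 0 0 255; 0 0 0 0 0 0 255; 0 0 0 0 0 0 255; 0 0 0 0 0 0 255; 0 0 0 0 0 0 255; 0 0 0 0 0 0 255; 0 0 0 0 0 0 255; 0 0 0 0 0 0 255; 0 0 0 0 0 0 255; 0 0 0 0 0 0 255; 0 0 0 0 0 0 255; 0 0 0 0 0 0 255"

```text
time: 16.6
position: [0.4077, 0.1918, 0.0292]
eef_rot: [3.136, 0.175, -0.0]
contact_force: [0.4, -0.1, 1.1]
grip_width: 0.0001
```

```bash
python3 tilt.py
```

```text
t 16.6 rest mm [-171.7   -2.8   29.2] yaw-rest 0.1 tilt [-0. -0.] F [ 0.36 -0.11  1.07] g 0.0
z0 0.0502 slope_x -0.0332 slope_y -0.0063 n 932 sd 0.0011
z0 0.0497 slope_x -0.0340 slope_y 0.0051 n 1310 sd 0.0010
```

Emit:
apply_moves --moves "0 0 0 0 0 0 255; 0 0 0 0 0 0 255; 0 0 0 0 0 0 255; 0 0 0 0 0 0 255; 0 0 0 0 0 0 255; 0 0 0 0 0 0 255; 0 0 0 0 0 0 255; 0 0 0 0 0 0 255; 0 0 0 0 0 0 255; 0 0 0 0 0 0 255; 0 0 0 0 0 0 255; 0 0 0 0 0 0 255; 0 0 0 0 0 0 255; 0 0 0 0 0 0 255; 0 0 0 0 0 0 255; 0 0 0 0 0 0 255"

```text
time: 18.7
position: [0.4077, 0.1918, 0.0292]
eef_rot: [3.136, 0.175, -0.0]
contact_force: [0.2, 0.1, 0.3]
grip_width: -0.0002
```

```bash
python3 tilt.py
```

```text
t 18.7 rest mm [-171.7   -2.8   29.2] yaw-rest 0.1 tilt [-0. -0.] F [0.16 0.14 0.32] g -0.0
z0 0.0502 slope_x 0.0275 slope_y 0.0065 n 925 sd 0.0011
z0 0.0494 slope_x 0.0174 slope_y 0.0144 n 1309 sd 0.0010
```

```bash
python3 - <<'E'
from h import *
W=[(r2w([-.180,-.003,z]),TH) for z in(.085,.145,.20)]
n=10
for i in range(1,n+1):
    t=i/n; W.append((r2w([-.18+.18*t,-.003+.127*t,.20]),TH+np.pi/2*t))
rows(W)
E
```

```text
-8 0 -56 0.00 0.00 0.00 255; 0 0 -60 0.00 0.00 0.00 255; 0 0 -55 0.00 0.00 0.00 255; 18 -13 0 0.00 0.00 -0.16 255; 20 -10 0 0.00 0.00 -0.16 255; 21 -7 0 0.00 0.00 -0.16 255; 22 -3 0 0.00 0.00 -0.16 255; 22 0 0 0.00 0.00 -0.16 255; 22 4 0 0.00 0.00 -0.16 255; 21 7 0 0.00 0.00 -0.16 255; 19 10 0 0.00 0.00 -0.16 255; 18 13 0 0.00 0.00 -0.16 255; 15 16 0 0.00 0.00 -0.16 255
```

Emit:
apply_moves --moves "-8 0 -30 0 0 0 255; 0 0 -60 0 0 0 255; 0 0 -60 0 0 0 255; 0 0 -21 0 0 0 255; 18 -13 0 0 0 -0.16 255; 20 -10 0 0 0 -0.16 255; 21 -7 0 0 0 -0.16 255; 22 -3 0 0 0 -0.16 255; 22 0 0 0 0 -0.16 255; 22 4 0 0 0 -0.16 255; 21 7 0 0 0 -0.16 255; 19 10 0 0 0 -0.16 255; 18 13 0 0 0 -0.16 255; 15 16 0 0 0 -0.16 255; 0 0 0 0 0 0 255"

```text
time: 20.68
position: [0.5628, 0.3469, 0.2054]
eef_rot: [1.999, 2.423, -0.004]
contact_force: [-0.4, -0.5, -0.0]
grip_width: 0.0001
```

```bash
python3 look.py 4; python3 tilt.py scene4 top4;  python3 - <<'E'
from h import *
W=[(r2w([0,.126,z]),TH+np.pi/2) for z in(.165,.13,.105)]
rows(W)
E
```

```text
t 20.68 rest mm [ -0.6 134.5 205.4] yaw-rest 94.7 tilt [-0.001 -0.002] F [-0.36 -0.52 -0.03] g 0.0
z0 0.0501 slope_x 0.0216 slope_y 0.0054 n 912 sd 0.0010
-8 1 41 -0.00 0.00 0.08 255; 0 0 35 0.00 0.00 0.00 255; 0 0 25 0.00 0.00 0.00 255Traceback (most recent call last):
  File "tilt.py", line 22, in <module>
    c,n,sd=tilt(f); print("z0 %.4f slope_x %.4f slope_y %.4f n %d sd %.4f"%(*c,n,sd))
           ~~~~^^^
  File "tilt.py", line 12, in tilt
    A=np.c_[np.ones(len(P)),P[:,0],P[:,1]]; c=np.linalg.lstsq(A[m],P[m,2],rcond=None)[0]
                            ~^^^^^
IndexError: too many indices for array: array is 1-dimensional, but 2 were indexed
```

View pics/l4.png

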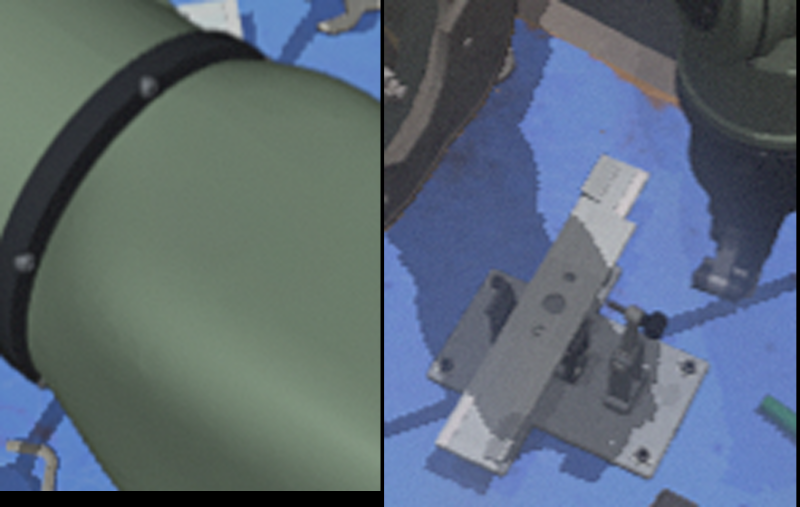

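Emit:
apply_moves --moves "-7 1 30 0 0 0.08 255; 0 0 35 0 0 0 255; 0 0 34 0 0 0 255; 0 0 0 0 0 0 255; 0 0 0 0 0 0 255; 0 0 0 0 0 0 255; 0 0 0 0 0 0 255; 0 0 0 0 0 0 255"

```text
time: 21.78
position: [0.5648, 0.3377, 0.1111]
eef_rot: [2.114, 2.319, 0.005]
contact_force: [0.4, 0.5, -0.3]
grip_width: 0.0002
```

```bash
sed -i 's/,optics.grab_frame("top")\]/,optics.grab_frame("scene")]/' tilt.py; python3 look.py 5; python3 tilt.py scene5 
```

```text
t 21.77 rest mm [  0.4 125.1 111.1] yaw-rest 89.0 tilt [ 0.005 -0.   ] F [ 0.38  0.5  -0.27] g 0.0
z0 0.0502 slope_x 0.0096 slope_y -0.0011 n 931 sd 0.0010
```

View pics/l5.png

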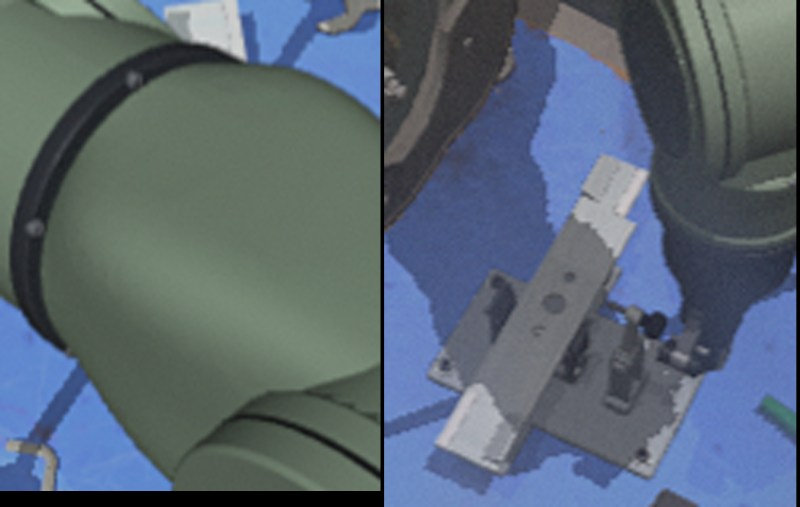

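Rocking is fading (0.0096). I'll wait with two checks.

Emit:
apply_moves --moves "0 0 5 0 0 0 255; 0 0 0 0 0 0 255; 0 0 0 0 0 0 255; 0 0 0 0 0 0 255; 0 0 0 0 0 0 255; 0 0 0 0 0 0 255; 0 0 0 0 0 0 255; 0 0 0 0 0 0 255; 0 0 0 0 0 0 255; 0 0 0 0 0 0 255; 0 0 0 0 0 0 255; 0 0 0 0 0 0 255"

```text
time: 23.38
position: [0.5647, 0.3376, 0.1053]
eef_rot: [2.114, 2.319, 0.004]
contact_force: [0.1, 0.2, 0.0]
grip_width: 0.0
```

```bash
python3 tilt.py
```

```text
t 23.38 rest mm [  0.3 125.  105.3] yaw-rest 89.0 tilt [ 0.005 -0.001] F [0.06 0.2  0.  ] g 0.0
z0 0.0503 slope_x -0.0109 slope_y -0.0125 n 930 sd 0.0011
z0 0.0502 slope_x 0.0017 slope_y -0.0090 n 900 sd 0.0011
```

Emit:
apply_moves --moves "0 0 0 0 0 0 255; 0 0 0 0 0 0 255; 0 0 0 0 0 0 255; 0 0 0 0 0 0 255; 0 0 0 0 0 0 255"

```text
time: 24.1
position: [0.5647, 0.3376, 0.1053]
eef_rot: [2.114, 2.319, 0.004]
contact_force: [0.5, -0.4, -0.6]
grip_width: -0.0001
```

```bash
python3 tilt.py
```

```text
t 24.1 rest mm [  0.3 125.  105.3] yaw-rest 89.0 tilt [ 0.005 -0.001] F [ 0.49 -0.44 -0.58] g -0.0
z0 0.0501 slope_x -0.0069 slope_y -0.0006 n 936 sd 0.0010
z0 0.0501 slope_x -0.0129 slope_y -0.0097 n 913 sd 0.0010
```

Emit:
apply_moves --moves "0 0 0 0 0 0 255; 0 0 0 0 0 0 255; 0 0 0 0 0 0 255; 0 0 0 0 0 0 255; 0 0 0 0 0 0 255; 0 0 0 0 0 0 255; 0 0 0 0 0 0 255; 0 0 0 0 0 0 255"

```text
time: 25.2
position: [0.5647, 0.3376, 0.1053]
eef_rot: [2.114, 2.319, 0.004]
contact_force: [0.8, -0.6, 0.3]
grip_width: 0.0002
```

```bash
python3 tilt.py
```

```text
t 25.2 rest mm [  0.3 125.  105.3] yaw-rest 89.0 tilt [ 0.005 -0.001] F [ 0.78 -0.59  0.33] g 0.0
z0 0.0501 slope_x 0.0081 slope_y -0.0065 n 918 sd 0.0011
z0 0.0502 slope_x 0.0015 slope_y 0.0009 n 935 sd 0.0011
```

Emit:
apply_moves --moves "-5 0 0 0 0 0.02 255; -5 0 0 0 0 0 255; -5 0 0 0 0 0 255; -5 0 0 0 0 0 255; -5 0 0 0 0 0 255; -5 0 0 0 0 0 255; -4 0 0 0 0 0 255; 0 0 0 0 0 0 255"

```text
time: 26.3
position: [0.5677, 0.301, 0.1056]
eef_rot: [2.139, 2.296, 0.005]
contact_force: [-0.8, -1.0, 0.1]
grip_width: 0.0002
```

```bash
python3 look.py 6; python3 tilt.py scene6
```

```text
t 26.3 rest mm [ -0.8  88.3 105.6] yaw-rest 87.8 tilt [ 0.005 -0.   ] F [-0.82 -0.96  0.12] g 0.0
z0 0.0502 slope_x 0.0046 slope_y 0.0105 n 895 sd 0.0011
```

View pics/l6.png

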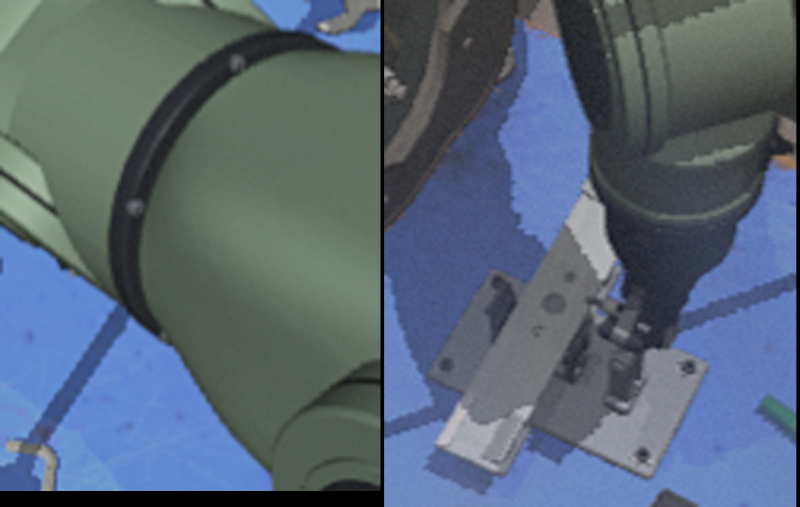

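Emit:
apply_moves --moves "-5 0 0 0 0 -0.04 255; -5 0 0 0 0 0 255; -5 0 0 0 0 0 255; -5 0 0 0 0 0 255; -5 0 0 0 0 0 255; -5 0 0 0 0 0 255; -4 0 0 0 0 0 255; 0 0 0 0 0 0 255"

```text
time: 27.4
position: [0.5714, 0.2651, 0.1054]
eef_rot: [2.089, 2.341, 0.005]
contact_force: [0.1, -0.4, -0.2]
grip_width: -0.0002
```

```bash
python3 look.py 7; python3 tilt.py scene7
```

```text
t 27.4 rest mm [ -1.   52.2 105.4] yaw-rest 90.3 tilt [ 0.005 -0.   ] F [ 0.14 -0.38 -0.2 ] g -0.0
z0 0.0501 slope_x -0.0021 slope_y -0.0026 n 601 sd 0.0010
```

View pics/l7.png

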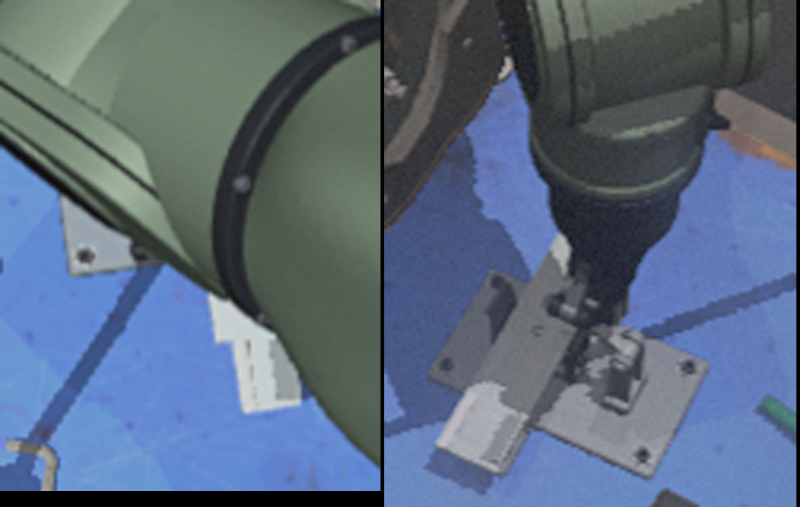

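Emit:
apply_moves --moves "4 0 0 0 0 0 255; 1 0 -22 0 0 0 255; 0 0 -3 0 0 0 255; -15 0 0 0 0 0 255; -15 0 0 0 0 0 255; -9 0 0 0 0 0 255; 0 0 0 0 0 0 255; 0 0 6 0 0 0 255; 0 0 5 0 0 0 255; 0 0 5 0 0 0 255; 0 0 5 0 0 0 255; 0 0 0 0 0 0 255"

```text
time: 29.0
position: [0.5757, 0.2228, 0.1071]
eef_rot: [2.087, 2.333, -0.012]
contact_force: [-3.3, -2.8, 2.8]
grip_width: -0.0002
```

```bash
python3 look.py 8; python3 tilt.py scene8
```

```text
t 29.0 rest mm [ -1.3   9.7 107.1] yaw-rest 90.1 tilt [ 0.003 -0.013] F [-3.31 -2.8   2.83] g -0.0
z0 0.0501 slope_x -0.0026 slope_y -0.0238 n 720 sd 0.0010
```

View pics/l8.png

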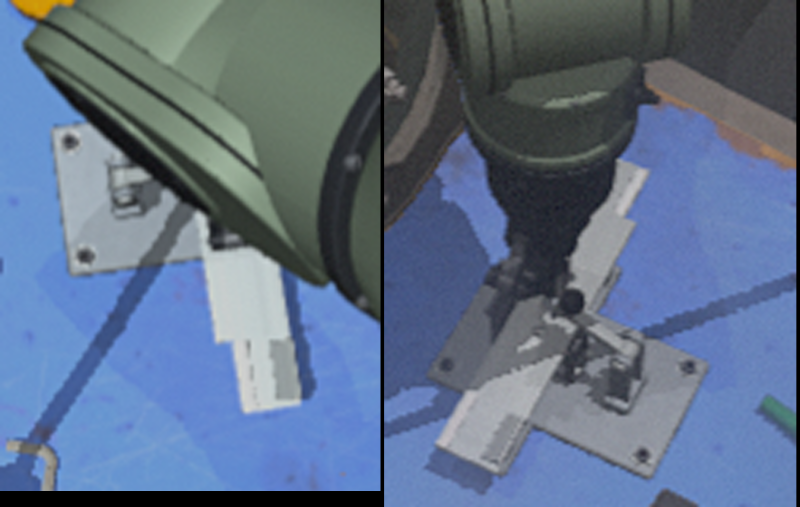

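Emit:
apply_moves --moves "0 0 -15 0 0 0 255; 0 0 -8 0 0 0 255; 0 0 0 0 0 0 255; 6 0 0 0 0.013 0 255; 4 0 0 0 0 0 255; 0 0 0 0 0 0 255"

```text
time: 29.85
position: [0.5739, 0.2356, 0.1307]
eef_rot: [-2.092, -2.343, -0.004]
contact_force: [-0.3, -0.0, -0.0]
grip_width: 0.0001
```

```bash
python3 look.py 9; python3 tilt.py scene9; python3 - <<'E'
from h import *
for y in(.0,): pass
E
```

```text
t 29.85 rest mm [ -1.7  22.6 130.7] yaw-rest 90.2 tilt [0.001 0.003] F [-0.31 -0.04 -0.04] g 0.0
z0 0.0503 slope_x 0.0018 slope_y 0.0011 n 723 sd 0.0010
```

View pics/l9.png

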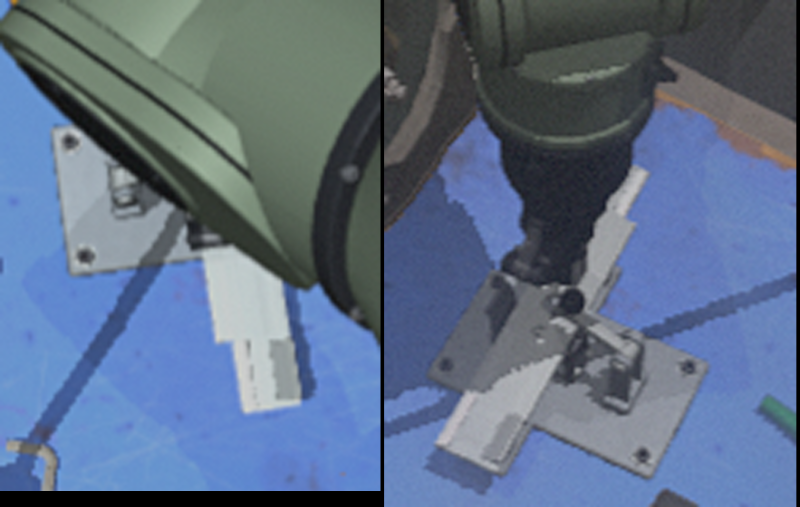

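```bash
python3 - <<'E'
from h import *
f=np.load("scene9.npy",allow_pickle=True).item()
c=f["color"][205:225,262:288].max(2); z=f["z_map"]
P=[(w2r(dep(f,u,v))*1000).round(0) for v in range(208,223) for u in range(266,284) if f["color"][v,u].max()<60]
P=np.array(P); print(len(P)); print(np.median(P,0)); print(np.percentile(P,[5,95],axis=0))
p=proj(f,r2w([0,.025,.11])); print(p)
E
```

```text
54
[  5.  27. 111.]
[[ -3.    21.   104.65]
 [ 34.75  32.   188.45]]
[274.0095288  213.30316955]
```

Emit:
apply_moves --moves "-1 0 5 0 0 0 255; 0 0 5 0 0 0 255; 0 0 4 0 0 0 255; 0 0 4 0 0 0 255; 0 0 4 0 0 0 255; 0 0 0 0 0 0 255"

```text
time: 30.7
position: [0.5743, 0.2335, 0.1067]
eef_rot: [-2.093, -2.342, -0.003]
contact_force: [-0.6, -0.9, -0.7]
grip_width: -0.0002
```

```bash
python3 look.py 10; python3 tilt.py scene10
```

```text
t 30.7 rest mm [ -1.6  20.4 106.7] yaw-rest 90.2 tilt [0.001 0.001] F [-0.56 -0.89 -0.65] g -0.0
z0 0.0503 slope_x 0.0046 slope_y 0.0029 n 653 sd 0.0010
```

View pics/l10.png

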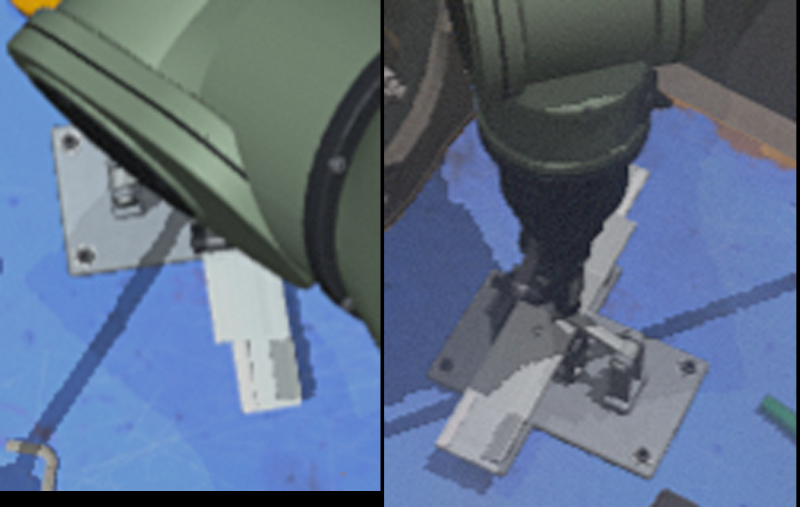

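Emit:
apply_moves --moves "0 0 4 0 0 0 255; 0 0 4 0 0 0 255; 0 0 3 0 0 0 255; 0 0 0 0 0 0 255"

```text
time: 31.3
position: [0.5744, 0.2336, 0.0954]
eef_rot: [2.093, 2.342, 0.004]
contact_force: [0.5, 0.3, 0.3]
grip_width: -0.0002
```

```bash
python3 tilt.py
```

```text
t 31.3 rest mm [-1.5 20.6 95.4] yaw-rest 90.2 tilt [0.002 0.002] F [0.54 0.33 0.3 ] g -0.0
z0 0.0500 slope_x 0.0045 slope_y 0.0147 n 617 sd 0.0010
z0 0.0501 slope_x 0.0032 slope_y 0.0006 n 604 sd 0.0011
```

Emit:
apply_moves --moves "0 0 2 0 0 0 255; 0 0 1.5 0 0 0 255; 0 0 0 0 0 0 255"

```text
time: 31.78
position: [0.5745, 0.2337, 0.092]
eef_rot: [2.093, 2.342, 0.004]
contact_force: [-0.7, 0.2, 0.3]
grip_width: -0.0002
```

Emit:
apply_moves --moves "0 0 1 0 0 0 255; 0 0 0 0 0 0 255"

```text
time: 32.02
position: [0.5746, 0.2338, 0.091]
eef_rot: [2.093, 2.342, 0.005]
contact_force: [0.3, -1.0, 0.0]
grip_width: -0.0
```

Emit:
apply_moves --moves "0 0 1 0 0 0 255; 0 0 0 0 0 0 255"

```text
time: 32.28
position: [0.5746, 0.2338, 0.09]
eef_rot: [2.093, 2.342, 0.005]
contact_force: [0.2, -0.2, 0.6]
grip_width: -0.0002
```

Emit:
apply_moves --moves "0 0 0.5 0 0 0 255; 0 0 0 0 0 0 255"

```text
time: 32.52
position: [0.5746, 0.2338, 0.0895]
eef_rot: [2.093, 2.342, 0.005]
contact_force: [-0.5, -0.4, 0.2]
grip_width: 0.0001
```

```bash
python3 look.py 11; python3 tilt.py scene11
```

```text
t 32.52 rest mm [-1.3 20.7 89.5] yaw-rest 90.2 tilt [0.002 0.002] F [-0.47 -0.37  0.23] g 0.0
z0 0.0501 slope_x 0.0089 slope_y 0.0235 n 593 sd 0.0011
```

Emit:
apply_moves --moves "0 0 0.5 0 0 0 255; 0 0 0 0 0 0 255"

```text
time: 32.88
position: [0.5746, 0.2338, 0.089]
eef_rot: [2.093, 2.342, 0.005]
contact_force: [0.7, 0.3, 0.0]
grip_width: 0.0002
```

View pics/l11.png

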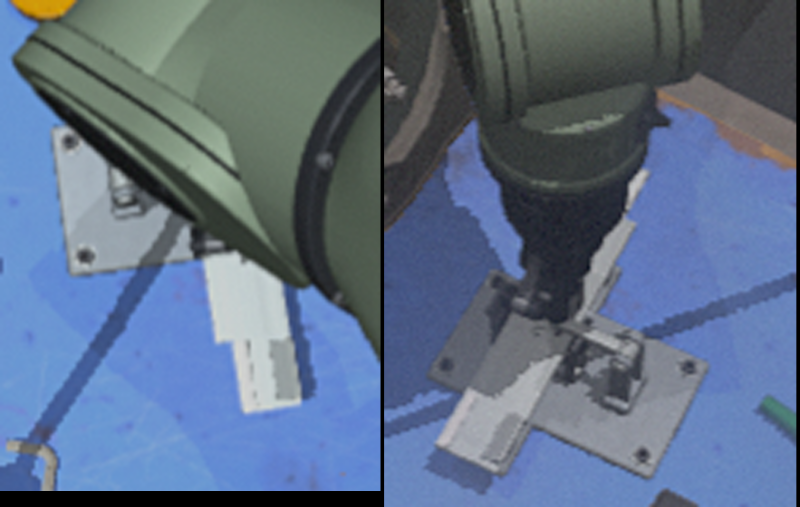

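Emit:
apply_moves --moves "0 0 0.5 0 0 0 255; 0 0 0 0 0 0 255"

```text
time: 33.12
position: [0.5747, 0.2337, 0.0887]
eef_rot: [2.093, 2.342, 0.005]
contact_force: [-0.4, -0.6, 2.2]
grip_width: 0.0001
```

Emit:
apply_moves --moves "0 0 0.5 0 0 0 255; 0 0 0 0 0 0 255"

```text
time: 33.38
position: [0.5747, 0.2336, 0.0885]
eef_rot: [2.093, 2.342, 0.005]
contact_force: [-1.4, -0.8, 3.8]
grip_width: -0.0
```

Emit:
apply_moves --moves "0 0 -2 0 0 0 255; 0 0 -10 0 0 0 255; 0 0 -40 0 0 0 255; 0 0 -50 0 0 0 255; 50 -30 0 0 0 0 255; 50 -40 0 0 0 0 255; 0 -40 0 0 0 0 255; 0 0 0 0 0 0 255; 0 0 0 0 0 0 255; 0 0 0 0 0 0 255; 0 0 0 0 0 0 255"

```text
time: 34.75
position: [0.452, 0.3235, 0.1978]
eef_rot: [-2.096, -2.34, -0.013]
contact_force: [0.5, 0.2, -0.4]
grip_width: -0.0001
```

```bash
python3 look.py 12; python3 tilt.py; python3 tilt.py top12; python3 - <<'E'
from h import *
f=np.load("scene12.npy",allow_pickle=True).item(); print(K(f))
c=f["color"][120:280,215:345]
for nm,X in(("knobtop",[0,.014,.089]),("point",[0,.014,.049]),("pin",[0,.066,.069])):
    print(nm,proj(f,r2w(X)), (w2r(dep(f,*proj(f,r2w(X))))*1000).round(1))
E
```

```text
t 34.75 rest mm [-113.3  123.3  197.8] yaw-rest 90.0 tilt [0.005 0.006] F [ 0.46  0.24 -0.43] g -0.0
t 34.85 rest mm [-113.5  123.3  197.7] yaw-rest 90.0 tilt [0.005 0.006] F [0.54 0.87 0.38] g -0.0
z0 0.0501 slope_x -0.0003 slope_y -0.0065 n 910 sd 0.0011
z0 0.0501 slope_x 0.0042 slope_y 0.0053 n 873 sd 0.0011
z0 0.0496 slope_x 0.0009 slope_y -0.0054 n 1178 sd 0.0011
492.6694387631184
knobtop [269.34175968 216.24432919] [ 0.4 14.2 89.8]
point [269.48445273 225.40221501] [ 2.8 15.5 54.8]
pin [291.28695155 230.75294586] [ 4.2 67.8 77.4]
```

View pics/l12.png

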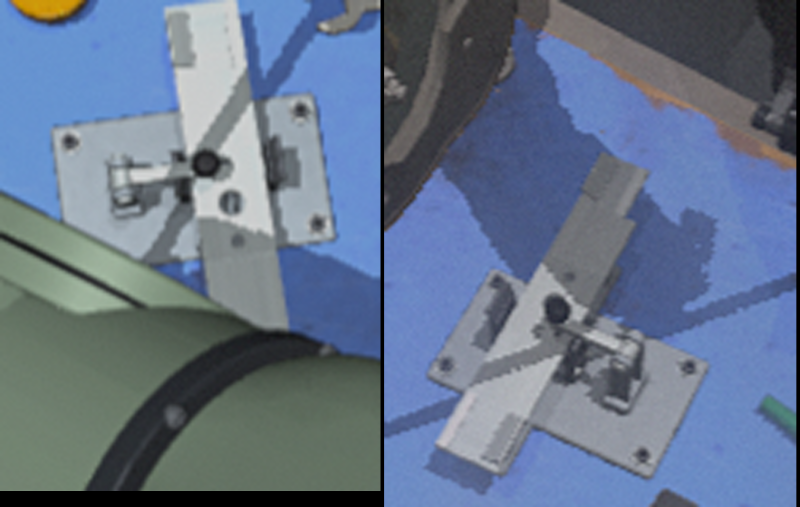

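Emit:
apply_moves --moves "0 0 0 0 0 0 255; 0 0 0 0 0 0 255; 0 0 0 0 0 0 255; 0 0 0 0 0 0 255; 0 0 0 0 0 0 255; 0 0 0 0 0 0 255; 0 0 0 0 0 0 255; 0 0 0 0 0 0 255"

```text
time: 35.95
position: [0.4517, 0.3236, 0.1977]
eef_rot: [-2.096, -2.34, -0.012]
contact_force: [0.2, 1.5, 0.8]
grip_width: -0.0002
```

```bash
python3 tilt.py; python3 -c "
from h import *
workorder.sign_off()"
```

```text
t 35.95 rest mm [-113.6  123.4  197.7] yaw-rest 90.0 tilt [0.005 0.006] F [0.17 1.51 0.75] g -0.0
z0 0.0502 slope_x 0.0025 slope_y -0.0044 n 898 sd 0.0011
z0 0.0501 slope_x 0.0007 slope_y 0.0046 n 891 sd 0.0011
the job is handed in; nothing more can be done
```

The blade is balanced level on the rest with the scriber's point down on it. I handed the job in at about 36 s of the 72 s allowed.

- **Balancing:** I pushed the blade by its worn end in roughly 3 mm steps. It came off the near pad with the hole about 21 mm short of the edge. It rocked for several seconds, then settled level. From about 21.8 s to 25 s every tilt reading was within 0.013 rad, with the arm still up and nothing touching the blade.
- **Scriber arm:** I swung it down by its knob. I stopped when the upward force on the tool reached about 3.8 N, which is when the point met the blade.
- **Last checks:**
  - The blade's slope along its length read 0.004 rad or less (limit 0.025) in five readings over 1.2 s.
  - The knob's top measured 89.8 mm high, against 89 mm for a level arm. The camera reads about 1 mm high on the blade itself, so this agrees.
  - The robot was well clear of everything.
- **One slip:** my first press down on the knob overshot sideways, and the finger pressed on the knob's outer side with about 5 N. I lifted off, shifted and repeated it. The blade stayed level throughout.
- **Not checked:** I didn't measure the spanner and marker again at the end. The arm never went near them.

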